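# Purge the clamped core box by holding the valve's recessed override

## Task

The core box clamped in the hand press must be purged with air: first turn the numbered flow sleeve on the valve block to 6. Only then take the longest of the three brass ejector pins from the rack, put its thin end down the hole in the valve body and push the recessed override button fully down. The valve springs shut when let go, so finish still gripping the pin and holding the button down; leave the other pins, the gauge block and the green core print where they are.

Things in the scene. Friction and masses are not known exactly. Their poses are not given: they have to be found in the camera images.
- station: Fixed unit: aluminium valve block (66 mm in own x, 200 in own y, 40 high) and iron hand press. Origin: middle of the block's underside on the bench. On it: flow sleeve at own y -55 mm; square valve body with the hole at own y +55, a black coil on its +x side up to 84 mm, a grey plug to 102 mm. Press at own x +60, y -340; its wheel, 216 mm across, is 310 mm high, 342 with its handle.
- flow_sleeve (a joint): Turn of the flow sleeve, rad: 0 at mark 0, 0.35 per number, 3.5 at mark 10 (mark 6 is 2.10); it grows clockwise seen from above. Click stops at each number: a spring ball pulls it into the nearest one when let go; about 0.15 N m takes it over. Starts below 5, perhaps between two numbers.
- sleeve_grip (a point): On the sleeve's upright axis at the height to grip, 106 mm over the bench. Black fluted cylinder 40 mm across, 80 to 126 mm over the bench. Below it a fixed dial plate 92 mm across (top at 77 mm) with a mark per number and figures 0, 2, 4, 6, 8, 10. A steel pointer at the sleeve's foot, to 29.5 mm from the axis and 82 mm high, and a white line on the sleeve show the number. Mark 5 lies along the station's own +x.
- hole_mouth (a point): Centre of the mouth of the upright round hole, 12 mm wide, in the flat top of the valve body (52 mm square), 104 mm over the bench; z up. The button lies 40 mm down in it.
- button_top (a point): Centre of the top of the recessed override button: black, 10 mm across, 64 mm over the bench when up; it moves straight down 5 mm to its stop.
- override (a joint): How far the override button is pressed, m: 0 up, 0.005 fully down. Sprung: 3 N starts it, 7 N bottoms it; it springs back when let go.
- button_cap: The override button as a solid (for contact force); its origin is 14 mm below its top.
- pin_rack: Fixed wooden block 140 (own x) x 44 (own y) x 40 mm, origin at the centre of its underside, with three upright holes 45 mm apart along own x, 24 mm deep, in which the three pins stand on their tips, in any order. They differ only in the length of the thin end.
- pin_long: The longest brass pin, as a solid; origin at the centre of its tip, z up along the pin. From the tip: a thin end 7 mm across and 56 mm long, a thick shank 12 mm across and 44 mm long, a flat head 18 mm across and 6 mm high: 106 mm in all, 74 g. In the rack its top is 122 mm over the bench.
- pin_long_grip (a point): Centre of the longest pin's thick shank, where to grip it: 78 mm above the tip, 94 mm over the bench in the rack; z along the pin.
- pin_long_tip (a point): Centre of the flat end face of the longest pin's thin end; in the rack it stands 16 mm over the bench.
- pin_mid_grip (a point): Centre of the thick shank of the middle pin (thin end 35 mm, 85 mm in all: too short to reach the button); 73 mm over the bench.
- pin_short_grip (a point): Centre of the thick shank of the shortest pin (thin end 26 mm, 76 mm in all: too short to reach the button); 64 mm over the bench.
- gauge_block: Loose steel gauge block 75 x 35 x 9 mm lying flat on the bench; origin at the centre of its underside. Bystander.
- core_print: Loose green ceramic core print, a tapered round 56 mm across at the foot and 58 mm high; origin at the centre of its underside. Bystander.
Not all that is in view belongs to the job. What is shaped like the pin_long but blue is not meant.

How it is judged (in metres and radians):
On the way, in this order (a step that is already met when the one before it is completed fails the run):
1. the flow sleeve is at 6, with the button still up (value of joint flow_sleeve between 1.98 and 2.22 rad and value of joint override below 0.001 m), for 0.3 s.
2. the longest pin holds the button down through the hole (value of joint override above 0.0038 m and z of pin_long_tip in the frame of hole_mouth below -0.038 m and horizontal distance between pin_long_tip and hole_mouth below 0.006 m and contact force between pin_long and button_cap above 2 N and contact force between the fingers and pin_long above 2 N), for 0.5 s.
At the end, for the whole second after the job is handed in: The sleeve stands at 6 (within a third of a click, 0.12 rad); the gripped longest pin, its tip at least 38 mm down the hole, presses the button at least 3.8 mm down with more than 2 N; the other pins, the gauge block and the core print are within 20 mm and 0.2 rad of upright of where they were (all of step 2 and value of joint flow_sleeve between 1.98 and 2.22 rad and not (distance of pin_mid_grip from where it was at the start of the episode above 0.02 m or angle between pin_mid_grip's own z axis and vertical above 0.2 rad) and not (distance of pin_short_grip from where it was at the start of the episode above 0.02 m or angle between pin_short_grip's own z axis and vertical above 0.2 rad) and not (distance of gauge_block from where it was at the start of the episode above 0.02 m or angle between gauge_block's own z axis and vertical above 0.2 rad) and not (distance of core_print from where it was at the start of the episode above 0.02 m or angle between core_print's own z axis and vertical above 0.2 rad)); the arm keeps its last pose, push and grip.
It fails at once if the button is pressed while the flow sleeve is not at 6 (value of joint override above 0.002 m and not (value of joint flow_sleeve between 1.98 and 2.22 rad)).
It fails at once if a bystander is displaced or tipped ((distance of pin_mid_grip from where it was at the start of the episode above 0.02 m or angle between pin_mid_grip's own z axis and vertical above 0.2 rad) or (distance of pin_short_grip from where it was at the start of the episode above 0.02 m or angle between pin_short_grip's own z axis and vertical above 0.2 rad) or (distance of gauge_block from where it was at the start of the episode above 0.02 m or angle between gauge_block's own z axis and vertical above 0.2 rad) or (distance of core_print from where it was at the start of the episode above 0.02 m or angle between core_print's own z axis and vertical above 0.2 rad)).
It also fails if it takes over 69 s, if anything falls off the work surface, if the arm or the gripper's body presses on something with over 40 N, if the wrist force passes 120 N, or if a joint passes its speed limit or range.

## Robot

A 6-joint arm with a two-finger parallel gripper is mounted at the origin on the work surface. World frame = base frame: x ahead of the robot, y to its left, z up, the work surface at z = 0. Lengths are in mm, angles in degrees, forces in N, time in s.
With the tool pointing down it reaches from about 300 to 850 mm from the base axis. Payload 5.4 kg.
Tool frame: the origin (TCP) lies at the very end of the fingers, on their centre line; the grasp point (between the pads) lies grasp_offset behind it (grasp_offset is the distance from the TCP to the grasp point, in mm); x points along the fingers, y is the direction in which the jaws open and shut, and the axes are right-handed (so a half turn about x gives the same grasp; the last joint's range is limited). The gripper opens to 85 mm and grips with 20 to 120 N. Pads are 22 mm wide; open, the fingers measure 114 mm over their backs; the gripper's body (76 mm by 85 mm) begins 54 mm behind the grasp point. The pads swing forward as they close: fully open they stand 13 mm farther back than shut.
Start: joints at [58.608, 9.076, 91.501, -0, 79.423, -12.038], TCP at [190.571, 542.484, 199.999] pointing down, gripper open.
Joint ranges: [-166.64, 166.64], [-54.1, 131.32], [10.49, 154.53], [-73.88, 253.88], [9.74, 151.15], [-171.62, 171.62]. Speed limits (degrees/s): [147.25, 147.25, 180, 180, 180, 180].

## Interface

Orientations are given as a 3x3 rotation matrix whose columns are the frame's x, y, z axes.
In Python, from workcell import read_state, camera, job_done, grasp_offset gives the robot as it stands.
- The arm moves only by the tool jog_arm, never from a script. Its argument "series" is text: rows parted by semicolons, each of 7 numbers parted by spaces: the opening in per cent of the stroke, from 0 (shut) to 100 (fully open), then the shift along the tool's x, y, z in m, then the turn, a rotation vector about the tool's x, y, z in degrees. A call has exactly 8 rows; each row shifts and turns the commanded pose from where the row before left it, along the tool's axes as they then stand; what a row does not reach is not made up. A row lasts 1/8 s, in which the tool goes at most 62.5 mm and 10.7 degrees, less where a joint would pass 70% of its speed; a pose out of reach is approached as far as the arm can. A call is refused whole if a number of a shift passes 0.0625 or a number of a turn 10.7, either way. A call with a gripper value outside its range is refused whole. The fingers move at their own pace and stop on an object; "squeeze" is the grip in N (left out, the last holds). Time passes only in rows, so rows that do not move let the fingers close, or fill a call up. It gives the time, the measured TCP pose, the force and the opening at its end, in the units of the state.
- read_state(): the state, without advancing time (a new reading comes with each control period).
- camera(name): name is "side" or "top"; returns a dict with "color" (480x640x3 uint8, blue, green, red), "z_map" (480x640 float32, mm along the optical axis (not along the pixel's ray), 0 where there is no reading), "K" (3x3 intrinsics, pixels), "distortion" ([k1, k2, p1, p2, k3] as OpenCV has them; the pictures are not rectified), "T" (4x4, takes a point from camera to world coordinates). Camera axes: x right, y up, looking along -z (the intrinsics and any distortion apply to the point x, -y, -z); pixel columns grow to the right and rows downward; lengths in mm; the calibration is good to about 2 mm. A picture is of the moment at which its call begins.
- job_done(): hands the job in, once; it reports no verdict.
The state is a dict: "time": time; "qpos": joint angles; "qvel": joint speeds; "joint_torque": joint torques, N m; "ee_pos": TCP position; "eef_rot": TCP orientation; "ft_force": force on the tool from outside, world axes, zero at the start; "moment": the same for the moment, N m; "width": finger opening in mm.
Only numpy, scipy, OpenCV 4.12 (cv2) and the standard library are available. Lean on these libraries where they do the work, as an engineer would, in place of code of your own. Each camera call takes 0.05 s, during which the arm holds its last target.

## Working session

There is one attempt and no reset: what is moved stays moved. The work goes in short steps, Python scripts to look and compute and a tool call to move; the robot and the scene stay as the last step left them, time stands still between calls to the robot, and variables do not carry over. Pictures are saved under pics/ and viewed, and the job is handed in when it is done.

Besides the shell and the picture viewer there is one more tool, called after "Request:" as a command line: name --argument value ..., lists and objects as JSON in quotes. jog_arm: Moves the arm, as the interface text tells. Its arguments: {"type":"object","properties":{"series":{"type":"string"},"squeeze":{"type":"number"}},"required":["series"]}

```bash
mkdir -p pics; ls
cat > h.py <<'E'
import numpy as np, cv2, pickle
from workcell import *
def snap(n,tag):
    c=camera(n); pickle.dump(c,open(f'pics/{tag}.pkl','wb')); cv2.imwrite(f'pics/{tag}.png',c['color']); return c
def load(tag): return pickle.load(open(f'pics/{tag}.pkl','rb'))
def cloud(c):
    v,u=np.mgrid[0:480,0:640]
    p=cv2.undistortPoints(np.stack([u.ravel(),v.ravel()],1).astype(np.float64)[:,None],c['K'],np.array(c['distortion'],float))[:,0]
    z=c['z_map'].ravel().astype(float)
    P=np.stack([p[:,0]*z,-p[:,1]*z,-z],1)
    W=P@c['T'][:3,:3].T+c['T'][:3,3]
    W[z<=0]=np.nan
    return W.reshape(480,640,3)
def proj(c,W):
    T=np.linalg.inv(c['T']); P=np.atleast_2d(W)@T[:3,:3].T+T[:3,3]
    P=P*[1,-1,-1]
    return cv2.projectPoints(P,np.zeros(3),np.zeros(3),c['K'],np.array(c['distortion'],float))[0][:,0]
E
python3 - <<'E'
from h import *
for n in('side','top'):
    c=snap(n,n+'0'); print(c['T'].round(3).tolist(),c['K'].tolist(),c['distortion'])
print(read_state(),grasp_offset)
E
```

```text
pics
[[-0.97, 0.111, -0.215, 376.286], [-0.241, -0.499, 0.832, 930.847], [-0.015, 0.859, 0.511, 610.019], [0.0, 0.0, 0.0, 1.0]] [[618.6396945451272, 0.0, 313.3568345297694], [0.0, 618.6396945451272, 241.22404600259804], [0.0, 0.0, 1.0]] [0.01499131 0.         0.         0.         0.        ]
[[0.021, 0.993, -0.118, 462.736], [-1.0, 0.022, 0.004, 107.453], [0.006, 0.118, 0.993, 1011.6], [0.0, 0.0, 0.0, 1.0]] [[522.1251459748461, 0.0, 314.7663597741714], [0.0, 522.1251459748461, 246.6211683853343], [0.0, 0.0, 1.0]] [0.01384027 0.         0.         0.         0.        ]
{'time': 0.1, 'qpos': array([ 5.86040505e+01,  9.11145047e+00,  9.15657745e+01,  7.13303331e-04,
        7.94240647e+01, -1.20393923e+01]), 'qvel': array([ 0.03839467, -0.12365883, -0.16783743,  0.08994173, -0.08845863,
        0.10092819]), 'joint_torque': array([-1.20512876e-03, -3.96995473e+01, -3.32335639e+01, -2.84636717e-04,
        4.27236562e-03, -1.26030812e-05]), 'ee_pos': array([190.28876794, 541.95727759, 199.08463844]), 'eef_rot': array([[-9.31400217e-04,  3.31447229e-01,  9.43473300e-01],
       [-1.50262936e-03,  9.43472180e-01, -3.31448319e-01],
       [-9.99998437e-01, -1.72640171e-03, -3.80707856e-04]]), 'ft_force': array([ 0.45848496, -0.78981255,  0.05240443]), 'moment': array([ 0.04544607, -0.0016091 ,  0.01817395]), 'width': 85.02499743961184} 18.700000000000003
```

View pics/side0.png

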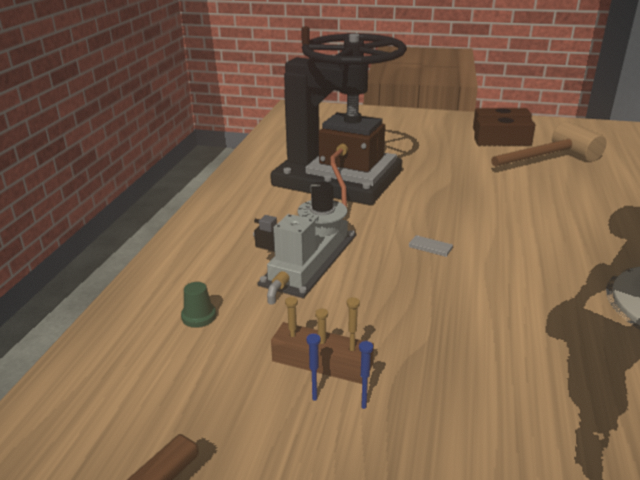

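View pics/top0.png

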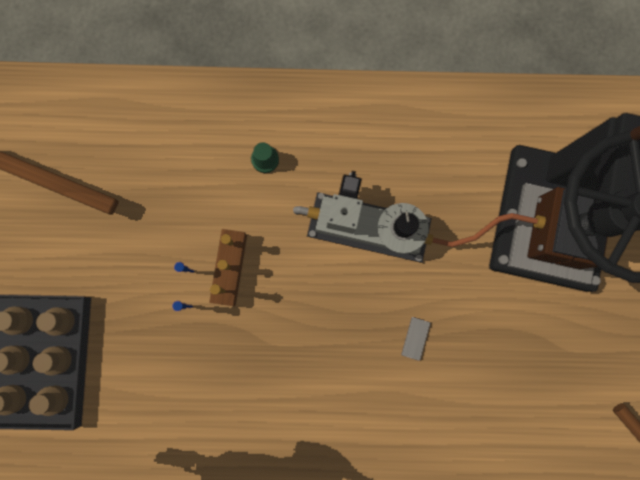

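Run:
```python
from h import *
for t in('side0','top0'):
    c=load(t); print(t,proj(c,[[190,542,200],[190,542,400],[0,0,0]]).round(1)); 
    im=c['color']; 
    if t=='side0': crop=im[160:420,160:480]
    else: crop=im[120:330,150:470]
    cv2.imwrite(f'pics/{t}_z.png',cv2.resize(crop,None,fx=2.5,fy=2.28,interpolation=cv2.INTER_CUBIC))
c=load('top0');W=cloud(c)
for u,v in [(40,360),(30,420),(225,239),(221,265),(215,290),(180,267),(178,306),(265,158),(416,338),(344,211),(406,225),(407,212),(600,150),(640-3,200)]:
    print((u,v),W[v,u].round(1))
```

```text
side0 [[668.1 467.4]
 [756.4 252.6]
 [683.9 304. ]]
top0 [[ 11.3 490.1]
 [-94.8 554.3]
 [365.2 567.9]]
(40, 360) [362.7 587.9  59.2]
(30, 420) [247.9 624.1   4.9]
(225, 239) [581.1 261.8 102.8]
(221, 265) [536.3 269.   90.7]
(215, 290) [491.  271.3 124.5]
(180, 267) [529.7 336.  110. ]
(178, 306) [462.8 336.6 107.4]
(265, 158) [741.1 200.6  60.3]
(416, 338) [412.2 -91.9   8.1]
(344, 211) [641.   52.2  74.9]
(406, 225) [609.2 -51.6 126.4]
(407, 212) [631.6 -53.  128. ]
(600, 150) [ 689.9 -286.8  309.3]
(637, 200) [ 618.4 -328.5  318.3]
```

View pics/top0_z.png

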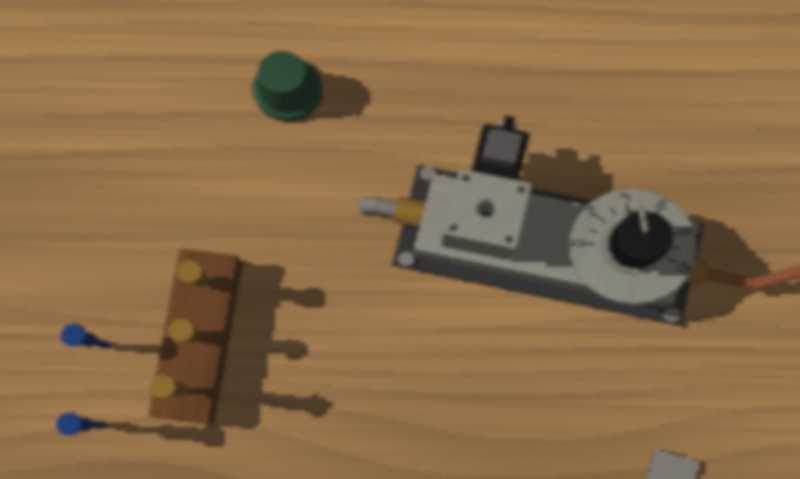

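View pics/side0_z.png

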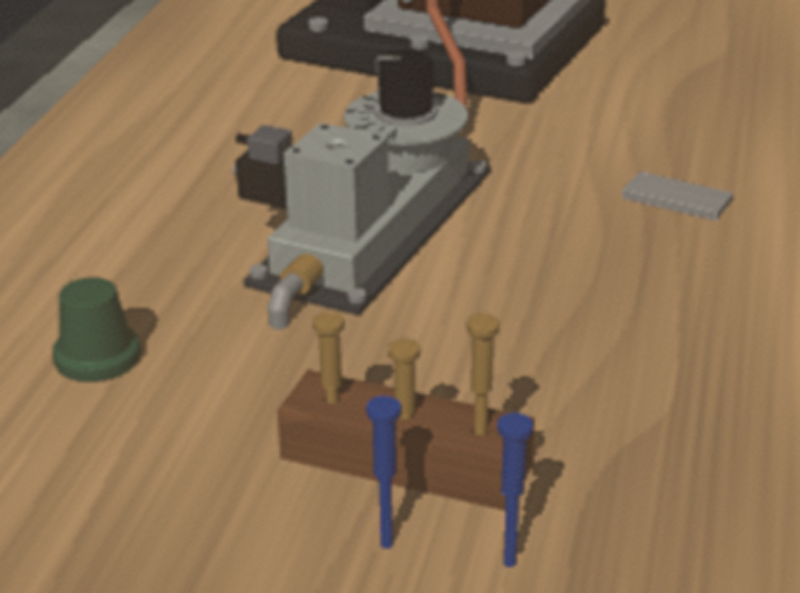

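Run:
```python
from h import *
def circ(p):
    A=np.c_[2*p,np.ones(len(p))]; s=np.linalg.lstsq(A,(p**2).sum(1),rcond=None)[0]; return s[:2],np.sqrt(s[2]+s[0]**2+s[1]**2)
for t in('top0','side0'):
    c=load(t);W=cloud(c); X,Y,Z=W[...,0],W[...,1],W[...,2]
    print(t, 'bench z',np.nanmedian(Z[(X>300)&(X<380)&(Y>0)&(Y<200)]))
    # valve body top
    m=(abs(Z-104)<3)&(X>560)&(X<720)&(Y>0)&(Y<110)
    p=W[m]; r=cv2.minAreaRect(p[:,:2].astype(np.float32)); print('body top',len(p),np.median(p[:,2]),r)
    m=(abs(Z-77)<2.5)&(X>540)&(X<680)&(Y>-120)&(Y<0); p=W[m]
    h=cv2.convexHull(p[:,:2].astype(np.float32))[:,0]; print('dial',len(p),np.median(p[:,2]),cv2.minEnclosingCircle(h), circ(h.astype(float)))
    m=(abs(Z-126)<3)&(X>540)&(X<680)&(Y>-120)&(Y<0); p=W[m]
    h=cv2.convexHull(p[:,:2].astype(np.float32))[:,0]; print('sleeve',len(p),np.median(p[:,2]),cv2.minEnclosingCircle(h), circ(h.astype(float)),p.mean(0))
    for (a,b,z) in [(491,271,122),(536,269,101),(581,262,92)]:
        m=(abs(Z-z)<5)&(np.hypot(X-a,Y-b)<22); p=W[m]; 
        if len(p)<4: print('none');continue
        h=cv2.convexHull(p[:,:2].astype(np.float32))[:,0]; print('pin',len(p),np.median(p[:,2]),cv2.minEnclosingCircle(h),p.mean(0))
    m=(abs(Z-40)<2.5)&(X>440)&(X<620)&(Y>220)&(Y<300); p=W[m]; r=cv2.minAreaRect(p[:,:2].astype(np.float32)); print('rack',len(p),r)
    for a,b in[(530,336),(463,337)]:
        m=(Z>80)&(np.hypot(X-a,Y-b)<25); p=W[m]; print('blue',len(p),p.max(0),np.median(p,0))
    m=(Z>105)&(X>300)&(X<750)&(Y>-200)&(Y<380); print('tall max',np.nanmax(Z[m]))
```

```text
top0 bench z 1.3182198076809755
body top 901 104.29850495148912 ((653.5236206054688, 49.6859130859375), (51.98155212402344, 89.58011627197266), 78.23471069335938)
dial 1102 77.44030188814469 ((612.8464965820312, -54.24057388305664), 45.993186950683594) (array([612.83268021, -54.00321892]), np.float64(45.407042033299284))
sleeve 371 126.49085998616226 ((612.7593383789062, -53.76679229736328), 19.76382064819336) (array([612.73348067, -53.62668471]), np.float64(19.271478854277984)) [612.59990614 -53.93243216 126.42957818]
pin 85 123.04040018800129 ((492.9864501953125, 272.82470703125), 8.767014503479004) [493.12418581 272.51662906 122.7816098 ]
none
none
rack 1171 ((537.7329711914062, 267.46240234375), (45.012699127197266, 139.9866180419922), 82.8300552368164)
blue 92 [538.88656204 347.41029381 111.00698926] [530.13148829 338.25847716 106.43215188]
blue 96 [471.4788744  347.64553649 111.25848958] [464.34170731 337.94551468 106.98928008]
tall max 132.3778138706092
side0 bench z -1.2413376055733352
body top 492 102.55227907300184 ((651.773193359375, 50.28211212158203), (55.77151870727539,
[... 273 characters left out ...]
3130340576172) (array([612.26970179, -51.76427833]), np.float64(20.22336988788316)) [612.70112874 -51.42415599 124.54385426]
pin 108 120.43442138765221 ((492.8724670410156, 274.904052734375), 10.003385543823242) [492.88560055 275.42782274 120.21884983]
none
pin 48 94.6692174724522 ((581.7759399414062, 265.890380859375), 8.500826835632324) [581.00904774 267.76873091  92.98190844]
rack 1342 ((538.498779296875, 268.15924072265625), (47.26451873779297, 139.9232635498047), 82.33013916015625)
blue 236 [539.61537365 350.15930278 106.81968655] [530.43693434 344.05507816 101.78880092]
blue 244 [472.42507362 349.63199039 106.81823959] [463.77823158 343.66271994 102.42517408]
tall max 127.0410508836498
```

Run:
```python
from h import *
def ray(c,u,v,z):
    p=cv2.undistortPoints(np.array([[[u,v]]],float),c['K'],np.array(c['distortion'],float))[0,0]
    d=c['T'][:3,:3]@np.array([p[0],-p[1],-1]); o=c['T'][:3,3]; return o+d*(z-o[2])/d[2]
for t,uv in(('top0',(344,211)),('side0',(294,223))):
    c=load(t);g=cv2.cvtColor(c['color'],cv2.COLOR_BGR2GRAY); u,v=uv
    print(g[v-9:v+10,u-10:u+11])
    print(cloud(c)[v-6:v+7,u-6:u+7,2].round(0))
    cv2.imwrite(f'pics/{t}_h.png',cv2.resize(c['color'][v-25:v+25,u-30:u+30],None,fx=12,fy=12,interpolation=cv2.INTER_NEAREST))
```

```text
[[133 133 132 133 133 134 134 135 135 135 134 133 132 132 132 131 132 133
  133 134 134]
 [133 133 133 133 134 134 134 135 135 134 133 133 132 132 131 131 133 134
  134 134 134]
 [132 133 134 134 134 134 135 135 134 134 133 132 132 131 132 132 133 135
  134 134 135]
 [133 134 135 134 134 135 135 134 134 133 132 132 131 131 133 134 134 133
  135 135 133]
 [135 134 134 135 135 135 133 133 130 128 126 127 129 132 134 135 134 135
  134 134 131]
 [134 134 135 135 134 134 133 128 119 111 107 112 120 129 133 135 135 134
  133 132 132]
 [134 135 134 134 133 133 128 116  99  87  83  90 105 122 132 135 135 134
  133 133 132]
 [135 135 135 133 133 130 119  98  79  69  66  71  88 113 130 135 133 133
  133 133 134]
 [136 134 133 132 132 127 108  83  67  61  60  62  75 104 128 134 133 133
  134 134 133]
 [135 134 133 132 133 127 105  79  63  58  59  59  70  97 125 133 133 134
  134 134 133]
 [134 133 134 132 132 128 110  84  62  52  54  57  66  94 122 133 134 133
  134 133 132]
 [133 133 133 132 133 130 117  94  67  46  42  51  72 102 126 134 133 133
  133 132 133]
 [134 132 132 133 133 133 128 11
[... 3353 characters left out ...]
03. 104. 102. 103.]
 [104. 103. 104. 104. 102. 103. 105. 102. 102. 102. 103. 103. 102.]
 [101. 103. 101. 102. 103. 103. 103. 103. 101. 103. 105. 102. 104.]
 [103. 103. 103. 102. 100. 101. 102. 101. 102. 102. 103. 102. 103.]
 [103. 103. 101. 101. 100. 100. 101. 100. 101. 100. 100. 103. 104.]
 [102. 101. 103. 100.  98.  98.  97.  98.  98.  99. 103. 103. 102.]
 [102. 104. 102. 104.  96.  96.  97.  97.  96. 104. 102. 103. 103.]
 [103. 103. 101. 104. 102. 101. 103. 102. 102. 102. 102. 102. 104.]
 [103. 103. 103. 104. 102. 102. 103. 103. 102. 103. 102. 103. 103.]
 [102. 103. 102. 103. 103. 103. 103. 101. 103. 103. 102. 102. 101.]
 [104. 104. 102. 102. 103. 104. 104. 103. 103. 102. 103. 104. 102.]]
```

View pics/side0_h.png

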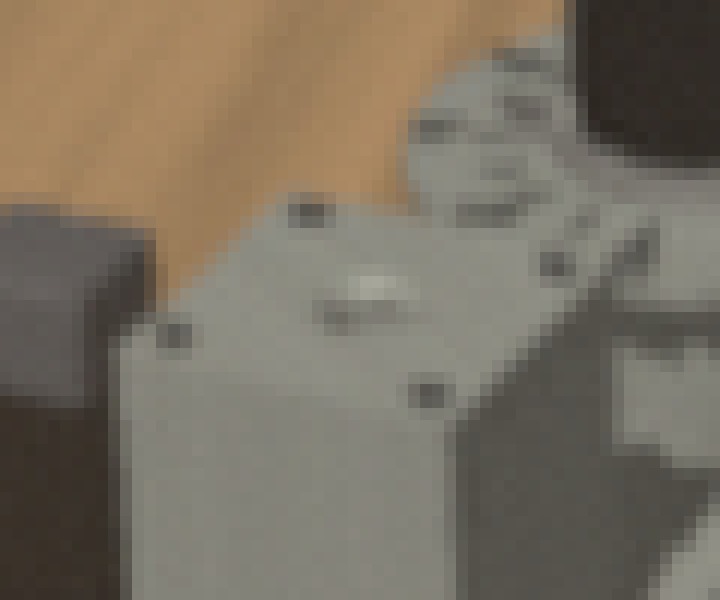

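```bash
cat >> h.py <<'E'
def ray(c,u,v,z):
    p=cv2.undistortPoints(np.array([[[u,v]]],float),c['K'],np.array(c['distortion'],float))[0,0]
    d=c['T'][:3,:3]@np.array([p[0],-p[1],-1]); o=c['T'][:3,3]; return o+d*(z-o[2])/d[2]
E
python3 - <<'E'
from h import *
c=load('top0'); s=load('side0')
H=ray(c,343.7,211.15,104.3);print(H,ray(s,294,223,102.5),ray(c,343.7,211.15,103),ray(s,294,223,104))
S=np.array([612.8,-53.9]);d=H[:2]-S;print(np.hypot(*d),np.degrees(np.arctan2(-d[0],d[1])))
# base plate/ block edges yaw from valve top with coil: 
psi=np.arctan2(-d[0],d[1])
# pointer: top image
g=c['color'];u,v=proj(c,[612.8,-53.9,126.4])[0];print(u,v)
u,v=int(u),int(v)
cv2.imwrite('pics/sl.png',cv2.resize(g[v-35:v+35,u-40:u+40],None,fx=10,fy=8.5,interpolation=cv2.INTER_CUBIC))
# rectify dial at z=77.4, own frame angles: overlay
for k in range(11):
    a=psi-(k-5)*0.35
    print(k,proj(c,[S[0]+44*np.cos(a),S[1]+44*np.sin(a),77.4])[0].round(1), ((proj(c,[S[0]+44*np.cos(a),S[1]+44*np.sin(a),77.4])[0]-[u-40,v-35])*[10,8.5]).round())
for k in np.arange(2,6.1,.5):
    a=psi-(k-5)*0.35
    print(k,((proj(c,[S[0]+29*np.cos(a),S[1]+29*np.sin(a),82])[0]-[u-40,v-35])*[10,8.5]).round(),((proj(c,[S[0]+18*np.cos(a),S[1]+18*np.sin(a),126.4])[0]-[u-40,v-35])*[10,8.5]).round())
E
```

```text
[635.15240002  54.44319765 104.3       ] [636.4098888   52.69983069 102.5       ] [635.39944144  54.36724383 103.        ] [635.64107728  55.29524214 104.        ]
110.62494412552631 -11.657196309387446
407.3473000796398 222.96196863906334
0 [378.1 226.3] [111. 334.]
1 [379.9 218.1] [129. 265.]
2 [384.3 211.1] [173. 205.]
3 [390.9 206.1] [239. 162.]
4 [398.9 203.7] [319. 142.]
5 [407.3 204.1] [403. 145.]
6 [415.2 207.3] [482. 173.]
7 [421.5 213. ] [545. 221.]
8 [425.5 220.4] [585. 284.]
9 [426.7 228.7] [597. 354.]
10 [425.  236.9] [580. 424.]
2.0 [239. 248.] [325. 246.]
2.5 [259. 233.] [338. 236.]
3.0 [282. 220.] [354. 228.]
3.5 [308. 211.] [370. 222.]
4.0 [335. 206.] [388. 219.]
4.5 [363. 205.] [407. 218.]
5.0 [391. 209.] [425. 220.]
5.5 [418. 216.] [442. 225.]
6.0 [443. 227.] [459. 232.]
```

View pics/sl.png

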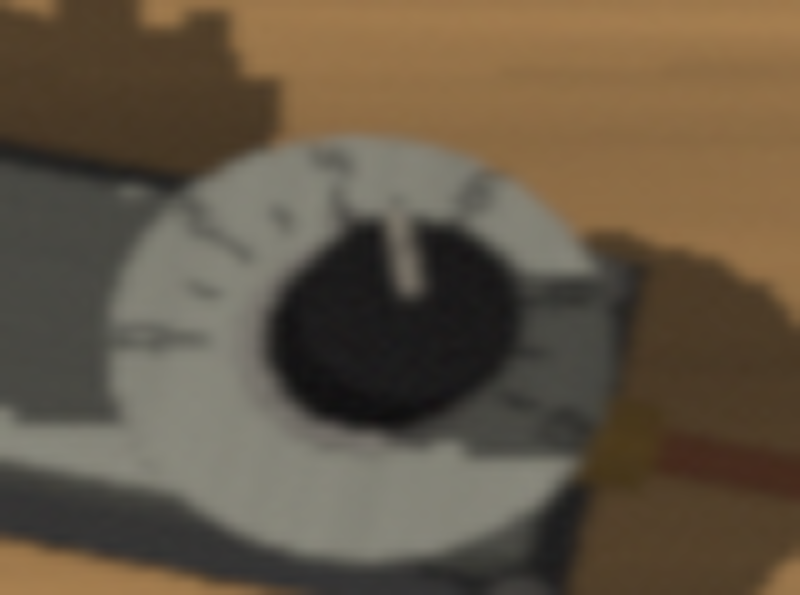

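Request:
jog_arm --series "90 0 -0.0264 0.0373 0 0 0;90 0 -0.0264 0.0373 0 0 0;90 0 -0.0264 0.0373 0 0 0;90 0 -0.0264 0.0373 0 0 0;90 0 -0.0264 0.0373 0 0 0;90 0 -0.0264 0.0373 0 0 0;90 0 -0.0264 0.0373 0 0 0;90 0 -0.0264 0.0373 0 0 0" --squeeze 60

```text
time: 1.1
ee_pos: [402.5, 243.0, 199.6]
eef_rot: [[-0.0, 0.331, 0.943], [-0.0, 0.943, -0.331], [-1.0, -0.0, -0.0]]
ft_force: [0.3, 0.4, -0.6]
width: 77.0
```

Request:
jog_arm --series "90 0 -0.0264 0.0373 0 0 0;90 0 -0.0264 0.0373 0 0 0;90 0 -0.0264 0.0373 0 0 0;90 0 -0.0264 0.0373 0 0 0;90 0 -0.0264 0.0373 0 0 0;90 0 -0.0264 0.0373 0 0 0;90 0 -0.0264 0.0373 0 0 0;90 0 -0.0264 0.0373 0 0 0"

```text
time: 2.1
ee_pos: [614.1, -55.0, 199.4]
eef_rot: [[-0.001, 0.332, 0.943], [0.0, 0.943, -0.332], [-1.0, 0.0, -0.001]]
ft_force: [0.7, 0.3, 0.3]
width: 77.1
```

Run:
```python
from h import *
s=snap('side','side1');c=snap('top','top1')
st=read_state();print(st['qpos'].round(1),st['ee_pos'],st['eef_rot'].round(4))
im=np.hstack([s['color'][100:340,180:500],c['color'][80:320,280:600]]);cv2.imwrite('pics/1.png',cv2.resize(im,(800,300)))
```

```text
[-16.5  15.4  84.3  -0.1  80.3 -86.9] [614.82419746 -57.59132047 198.95613442] [[-5.000e-04  3.351e-01  9.422e-01]
 [-1.100e-03  9.422e-01 -3.351e-01]
 [-1.000e+00 -1.200e-03 -1.000e-04]]
```

View pics/1.png

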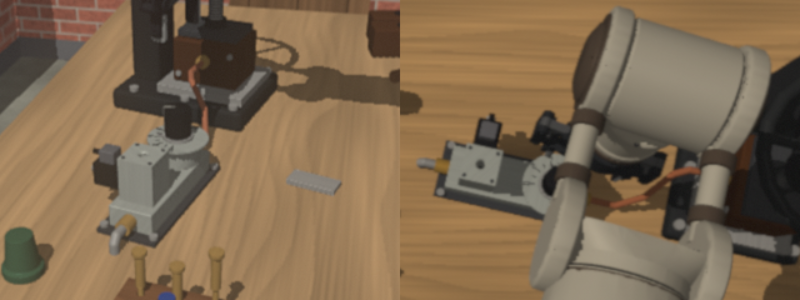

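Run:
```python
from h import *
s=snap('side','side2');print(proj(s,[614,-57,200]))
st=read_state();print(st['time'],st['qpos'].round(1),st['ee_pos'],st['ft_force'])
cv2.imwrite('pics/2.png',s['color'])
```

```text
[[321.37388543 145.84800962]]
2.25 [-16.4  15.2  84.5  -0.   80.4 -86.9] [613.79867417 -55.40978946 198.9671956 ] [1.25881414 0.8854095  0.51064989]
```

View pics/2.png

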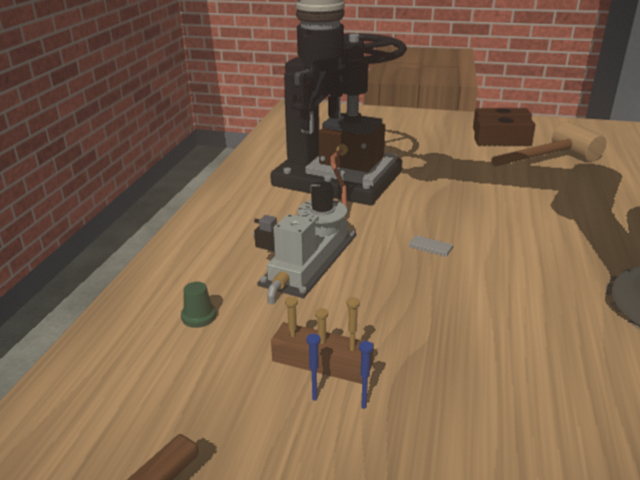

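Request:
jog_arm --series "90 0 0 0 0 0 0;90 0.012 0 0 0 0 0;90 0.015 0 0 0 0 0;90 0.015 0 0 0 0 0;90 0.015 0 0 0 0 0;90 0.015 0 0 0 0 0;90 0.010 0 0 0 0 0;90 0 0 0 0 0 0"

```text
time: 3.25
ee_pos: [613.0, -53.7, 116.9]
eef_rot: [[-0.002, 0.332, 0.943], [0.001, 0.943, -0.332], [-1.0, -0.0, -0.002]]
ft_force: [0.3, -0.4, -0.2]
width: 76.8
```

Run:
```python
from h import *
s=snap('side','side3');st=read_state();print(st['time'],st['ee_pos'],st['ft_force'])
cv2.imwrite('pics/3.png',cv2.resize(s['color'][80:260,220:420],None,fx=4,fy=3.3,interpolation=cv2.INTER_CUBIC))
```

```text
3.3 [613.61364923 -53.8559225  117.79273606] [-0.84208112  1.0917163  -0.46449517]
```

View pics/3.png

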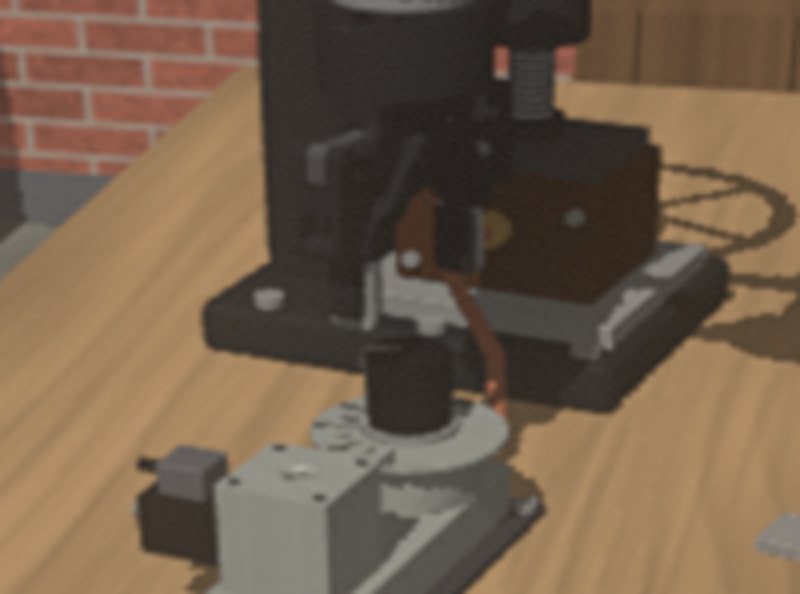

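Request:
jog_arm --series "90 0.010 0 0 0 0 0;90 0.010 0 0 0 0 0;90 0.010 0 0 0 0 0;90 0 0 0 0 0 0;30 0 0 0 0 0 0;30 0 0 0 0 0 0;30 0 0 0 0 0 0;30 0 0 0 0 0 0"

```text
time: 4.3
ee_pos: [613.7, -55.1, 89.4]
eef_rot: [[0.0, 0.331, 0.944], [-0.002, 0.944, -0.331], [-1.0, -0.002, 0.001]]
ft_force: [-4.2, -3.3, 5.0]
width: 36.8
```

Run:
```python
from h import *
s=snap('side','side4');st=read_state();print(st['time'],st['ee_pos'],st['ft_force'],st['moment'],st['width'],st['qpos'].round(1))
cv2.imwrite('pics/4.png',cv2.resize(s['color'][110:260,240:420],None,fx=4.4,fy=4,interpolation=cv2.INTER_CUBIC))
```

```text
4.35 [613.71931316 -55.10947274  89.37509505] [-3.18623684 -3.37936047  5.96465873] [-0.68126006  0.70235753  0.05064073] 36.61372513052957 [-16.3  20.9  90.3  -0.1  68.7 -86.9]
```

View pics/4.png

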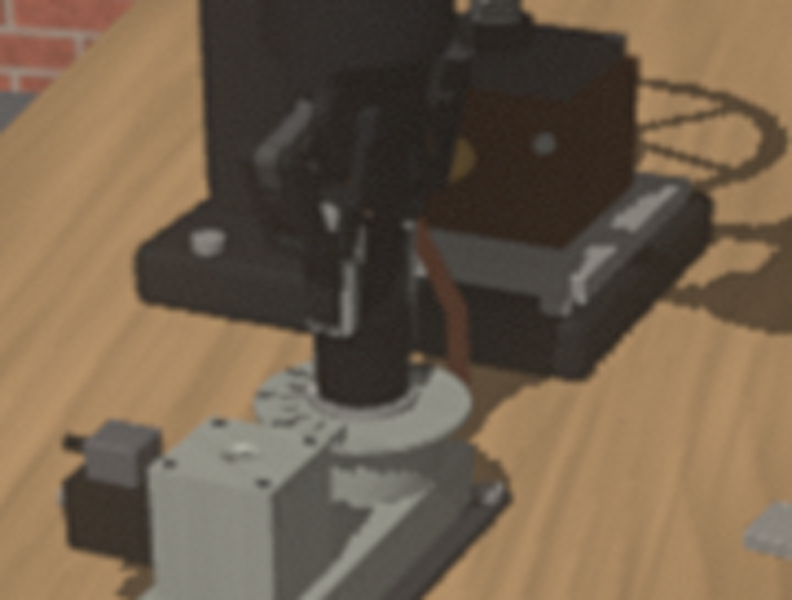

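Request:
jog_arm --series "20 0 0 0 0 0 0;20 0 0 0 8 0 0;20 0 0 0 8 0 0;20 0 0 0 8 0 0;20 0 0 0 8 0 0;20 0 0 0 8 0 0;20 0 0 0 0 0 0;20 0 0 0 0 0 0"

```text
time: 5.35
ee_pos: [613.7, -55.1, 89.4]
eef_rot: [[0.0, 0.86, 0.51], [-0.002, 0.51, -0.86], [-1.0, -0.001, 0.002]]
ft_force: [-4.1, -3.7, 4.9]
width: 36.0
```

Run:
```python
from h import *
s=snap('side','side5');c=snap('top','top5');st=read_state();print(st['time'],st['ee_pos'],st['eef_rot'].round(3),st['ft_force'],st['moment'],st['width'],st['qpos'].round(1))
a=cv2.resize(s['color'][160:230,270:370],(800,560),interpolation=cv2.INTER_CUBIC)
cv2.imwrite('pics/5.png',a)
```

```text
5.45 [613.72939749 -55.04253751  89.34557857] [[ 0.     0.86   0.51 ]
 [-0.002  0.51  -0.86 ]
 [-1.    -0.001  0.002]] [-3.49773582 -3.35559971  5.24270914] [-0.59763875  0.78754654 -0.02976106] 36.38045470752877 [-16.3  20.9  90.3  -0.1  68.8 -46.9]
```

View pics/5.png

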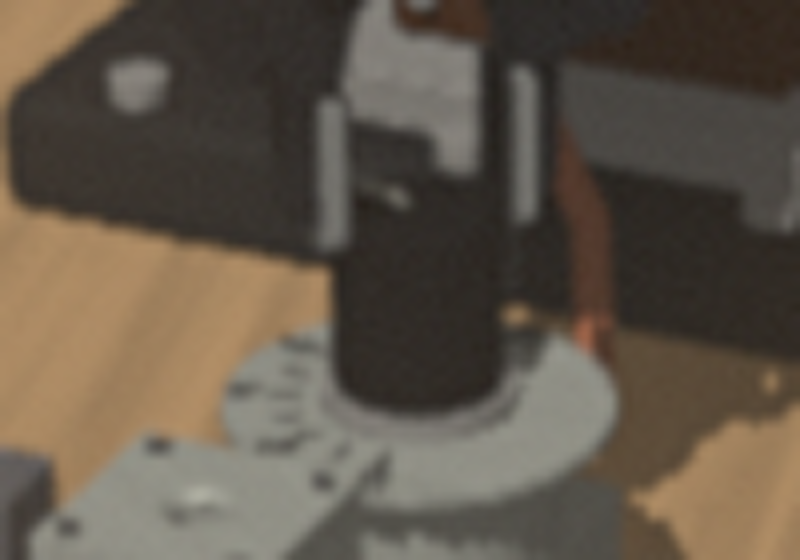

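Run:
```python
from h import *
s=load('side5');S=np.array([612.3,-52.0]);psi=np.radians(-11.66)
for k in np.arange(3,7.1,.5):
    a=psi-(k-5)*.35; e=np.array([np.cos(a),np.sin(a)])
    P=[[*(S+r*e),124.5] for r in(6,19)]
    print(k,((proj(s,P)-[270,160]+.5)*8).round().tolist())
```

```text
3.0 [[394.0, 217.0], [338.0, 224.0]]
3.5 [[394.0, 215.0], [336.0, 218.0]]
4.0 [[394.0, 213.0], [336.0, 211.0]]
4.5 [[394.0, 211.0], [339.0, 205.0]]
5.0 [[396.0, 209.0], [344.0, 199.0]]
5.5 [[398.0, 207.0], [352.0, 193.0]]
6.0 [[401.0, 206.0], [361.0, 189.0]]
6.5 [[405.0, 204.0], [372.0, 184.0]]
7.0 [[409.0, 203.0], [385.0, 181.0]]
```

Request:
jog_arm --series "90 0 0 0 0 0 0;90 0 0 0 0 0 0;90 0 0 0 0 0 0;90 0 0 0 0 0 0;90 -0.02 0 0 0 0 0;90 -0.03 0 0 0 0 0;90 -0.03 0 0 0 0 0;90 -0.03 0 0 0 0 0"

```text
time: 6.45
ee_pos: [614.1, -53.9, 200.9]
eef_rot: [[0.002, 0.86, 0.51], [-0.001, 0.51, -0.86], [-1.0, 0.001, 0.002]]
ft_force: [0.3, 0.2, 0.5]
width: 76.9
```

Run:
```python
from h import *
s=snap('side','side6');st=read_state();print(st['time'],st['ee_pos'],st['eef_rot'].round(3),st['ft_force'],st['moment'],st['width'])
a=cv2.resize(s['color'][160:230,270:370],(800,560),interpolation=cv2.INTER_CUBIC)
cv2.imwrite('pics/6.png',a)
```

```text
6.5 [616.51383208 -54.55184202 205.98333018] [[ 0.009  0.86   0.51 ]
 [-0.003  0.51  -0.86 ]
 [-1.     0.007  0.007]] [1.25681737 0.4840409  3.36957318] [-0.00965269 -0.04846944  0.00821128] 76.7462977605541
```

View pics/6.png

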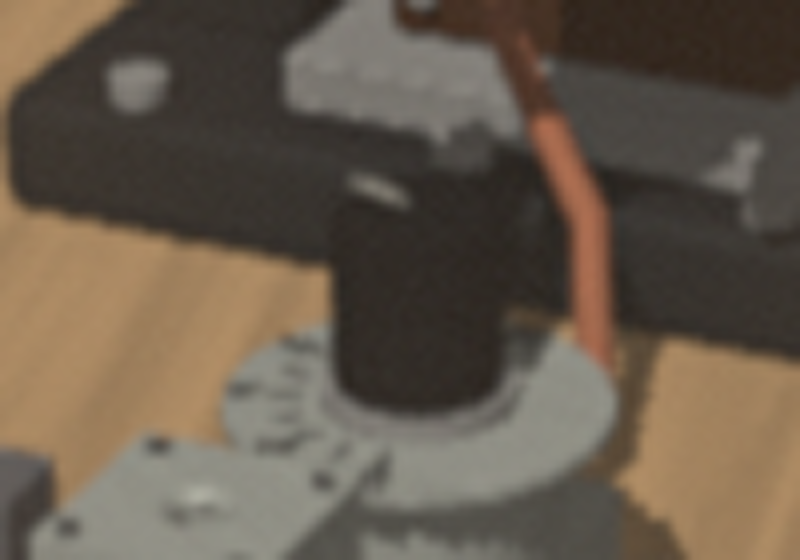

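Request:
jog_arm --series "50 0 0.0078 -0.0426 0 0 0;50 0 0.0078 -0.0426 0 0 0;50 0 0.0078 -0.0426 0 0 0;50 0 0.0078 -0.0426 0 0 0;50 0 0.0078 -0.0426 0 0 0;50 0 0.0078 -0.0426 0 0 0;50 0 0.0078 -0.0426 0 0 0;50 0 0.0078 -0.0426 0 0 0"

```text
time: 7.5
ee_pos: [493.4, 272.6, 199.4]
eef_rot: [[0.002, 0.86, 0.51], [0.001, 0.51, -0.86], [-1.0, 0.002, 0.0]]
ft_force: [0.2, 0.1, 0.1]
width: 42.7
```

Request:
jog_arm --series "50 0 0 0 -10.4 0 0;50 0 0 0 -10.4 0 0;50 0 0 0 -10.4 0 0;50 0 0 0 -10.4 0 0;50 0 0 0 -10.4 0 0;50 0 0 0 0 0 0;50 0 0 0 0 0 0;50 0 0 0 0 0 0"

```text
time: 8.5
ee_pos: [493.7, 271.2, 198.2]
eef_rot: [[0.0, 0.13, 0.992], [0.0, 0.992, -0.13], [-1.0, 0.0, 0.0]]
ft_force: [1.2, 0.3, 0.3]
width: 42.8
```

Run:
```python
from h import *
s=snap('side','side7');c=snap('top','top7');st=read_state();print(st['time'],st['ee_pos'],st['eef_rot'].round(3),st['ft_force'],st['width'],st['qpos'].round(1))
cv2.imwrite('pics/7s.png',s['color']);
u,v=407,223
a=cv2.resize(c['color'][v-35:v+35,u-40:u+40],None,fx=5,fy=4.25,interpolation=cv2.INTER_CUBIC)
b=cv2.resize(c['color'][150:330,150:390],(400,298));cv2.imwrite('pics/7.png',np.hstack([a[:297],b[:297]]))
```

```text
8.6 [493.63777632 271.16415048 198.05893081] [[ 0.     0.129  0.992]
 [-0.     0.992 -0.129]
 [-1.    -0.     0.   ]] [ 1.04054455  0.11257915 -0.01118843] 42.530577058050376 [ 16.5   7.4  93.6  -0.   79.  -66.1]
```

View pics/7s.png

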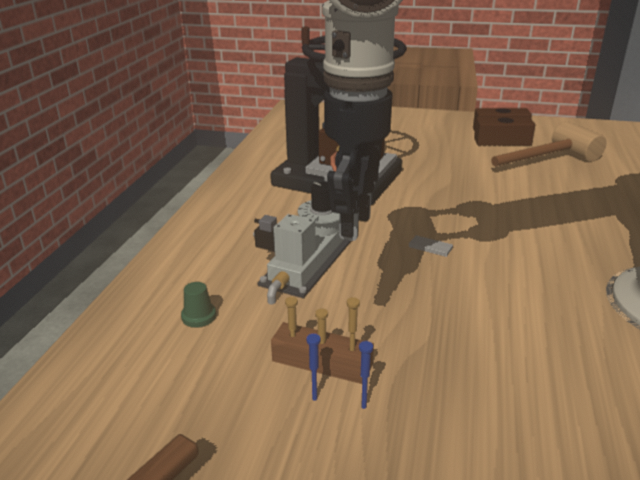

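View pics/7.png

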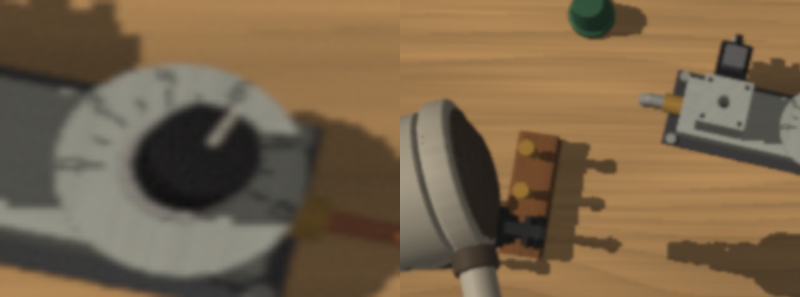

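Request:
jog_arm --series "50 0.01 0 0 0 0 0;50 0.015 0 0 0 0 0;50 0.015 0 0 0 0 0;50 0.015 0 0 0 0 0;50 0.008 0 0 0 0 0;50 0.005 0 0 0 0 0;50 0 0 0 0 0 0;50 0 0 0 0 0 0"

```text
time: 9.6
ee_pos: [494.0, 271.3, 130.6]
eef_rot: [[0.001, 0.128, 0.992], [0.0, 0.992, -0.128], [-1.0, 0.0, 0.001]]
ft_force: [0.4, 0.7, -0.2]
width: 42.3
```

Run:
```python
from h import *
s=snap('side','side8');c=snap('top','top8');st=read_state();print(st['time'],st['ee_pos'],st['ft_force'],st['width'])
a=cv2.resize(s['color'][190:330,270:430],(400,350),interpolation=cv2.INTER_CUBIC)
b=cv2.resize(c['color'][220:330,170:296],(400,350),interpolation=cv2.INTER_CUBIC);cv2.imwrite('pics/8.png',np.hstack([a,b]))
```

```text
9.7 [494.0700575  271.30936894 130.62601691] [ 0.0774143   0.55212717 -0.28499893] 42.671344954030296
```

View pics/8.png

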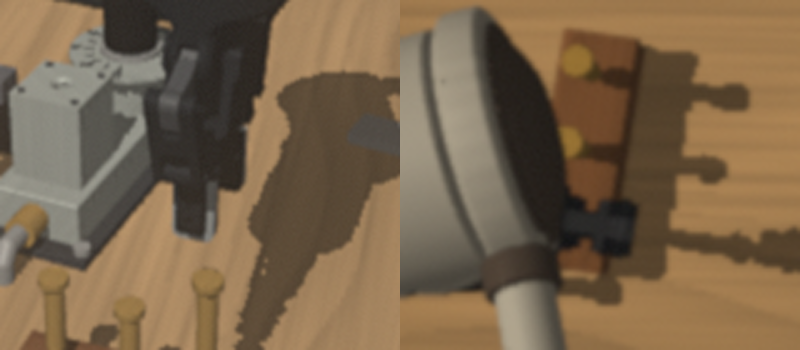

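Run:
```python
from h import *
s=load('side8');W=cloud(s)
print(((proj(s,[[497.4,298,135],[494,271,131],[493,275,120.5],[493,272.7,122]])-[270,190])*2.5).round())
X,Y,Z=W[...,0],W[...,1],W[...,2]
m=(Z>122)&(Z<150)&(abs(X-495)<45)&(abs(Y-285)<45);p=W[m]
for z in range(122,150,4):
    q=p[(p[:,2]>=z)&(p[:,2]<z+4)]
    if len(q): print(z,len(q),q.min(0).round(1),q.max(0).round(1),np.median(q,0).round(1))
```

```text
[[191. 282.]
 [207. 259.]
 [207. 280.]
 [208. 275.]]
122 8 [488.2 268.7 122. ] [499.3 278.9 122.8] [493.1 276.  122.1]
```

Run:
```python
from h import *
s=load('side8');W=cloud(s)
for v in range(268,288,2):
    print(v,[tuple(W[v,u].round(0)) for u in (342,347,352,356)])
```

```text
268 [(np.float64(502.0), np.float64(307.0), np.float64(193.0)), (np.float64(496.0), np.float64(304.0), np.float64(193.0)), (np.float64(490.0), np.float64(302.0), np.float64(192.0)), (np.float64(486.0), np.float64(298.0), np.float64(190.0))]
270 [(np.float64(502.0), np.float64(306.0), np.float64(190.0)), (np.float64(496.0), np.float64(306.0), np.float64(190.0)), (np.float64(490.0), np.float64(301.0), np.float64(188.0)), (np.float64(486.0), np.float64(298.0), np.float64(187.0))]
272 [(np.float64(502.0), np.float64(308.0), np.float64(188.0)), (np.float64(495.0), np.float64(307.0), np.float64(189.0)), (np.float64(491.0), np.float64(300.0), np.float64(185.0)), (np.float64(486.0), np.float64(298.0), np.float64(184.0))]
274 [(np.float64(502.0), np.float64(305.0), np.float64(183.0)), (np.float64(495.0), np.float64(308.0), np.float64(186.0)), (np.float64(490.0), np.float64(302.0), np.float64(183.0)), (np.float64(486.0), np.float64(297.0), np.float64(181.0))]
276 [(np.float64(502.0), np.float64(305.0), np.float64(180.0)), (np.float64(496.0), np.float64(306.0), np.float64(182.0)), (np.float64(4
[... 601 characters left out ...]
64(502.0), np.float64(305.0), np.float64(171.0)), (np.float64(495.0), np.float64(307.0), np.float64(174.0)), (np.float64(490.0), np.float64(300.0), np.float64(170.0)), (np.float64(486.0), np.float64(297.0), np.float64(168.0))]
284 [(np.float64(503.0), np.float64(298.0), np.float64(163.0)), (np.float64(497.0), np.float64(299.0), np.float64(165.0)), (np.float64(490.0), np.float64(301.0), np.float64(168.0)), (np.float64(527.0), np.float64(59.0), np.float64(-1.0))]
286 [(np.float64(549.0), np.float64(72.0), np.float64(-0.0)), (np.float64(541.0), np.float64(68.0), np.float64(-2.0)), (np.float64(490.0), np.float64(300.0), np.float64(164.0)), (np.float64(525.0), np.float64(66.0), np.float64(-1.0))]
```

Run:
```python
from h import *
s=snap('side','side9');c=snap('top','top9');st=read_state();print(st['time'],st['ee_pos'],st['ft_force'],st['width'])
for n,c in(('side',s),('top',c)):
    W=cloud(c);X,Y,Z=W[...,0],W[...,1],W[...,2]
    m=(Z>126)&(Z<260)&(abs(X-495)<60)&(abs(Y-271)<60);p=W[m]; print(n,len(p))
    for z in range(126,220,8):
        q=p[(p[:,2]>=z)&(p[:,2]<z+8)]
        if len(q): print(z,len(q),q.min(0).round(1),q.max(0).round(1),np.median(q,0).round(1))
a=cv2.resize(s['color'][190:330,270:430],(800,600),interpolation=cv2.INTER_CUBIC)
cv2.imwrite('pics/9.png',a)
```

```text
9.8 [493.88151364 271.2695604  130.41673711] [0.45905333 0.73285091 0.57524826] 42.76336085308203
side 1814
158 51 [480.2 247.1 162. ] [507.3 302.9 166. ] [491.3 298.  164.6]
166 110 [479.  244.8 166. ] [507.6 307.8 174. ] [488.9 296.4 170.7]
174 150 [478.9 246.2 174.1] [507.7 309.3 181.9] [490.5 300.5 177.9]
182 147 [479.2 247.  182.1] [507.3 309.4 189.9] [490.7 300.9 185.9]
190 153 [479.3 240.8 190. ] [507.3 309.5 198. ] [490.2 300.7 193.2]
198 57 [476.5 244.5 198.1] [501.6 308.8 205.9] [483.9 251.3 200.5]
206 142 [474.1 226.  206.1] [512.5 326.8 214. ] [486.8 303.4 211.1]
214 227 [474.3 218.3 214. ] [511.8 329.8 221.9] [493.6 320.6 217.8]
top 102
206 15 [476.3 235.9 209.4] [502.4 245.7 213.5] [496.1 238.4 210.8]
214 33 [473.6 224.8 214.8] [500.6 243.9 221.2] [483.8 236.8 217.9]
```

View pics/9.png

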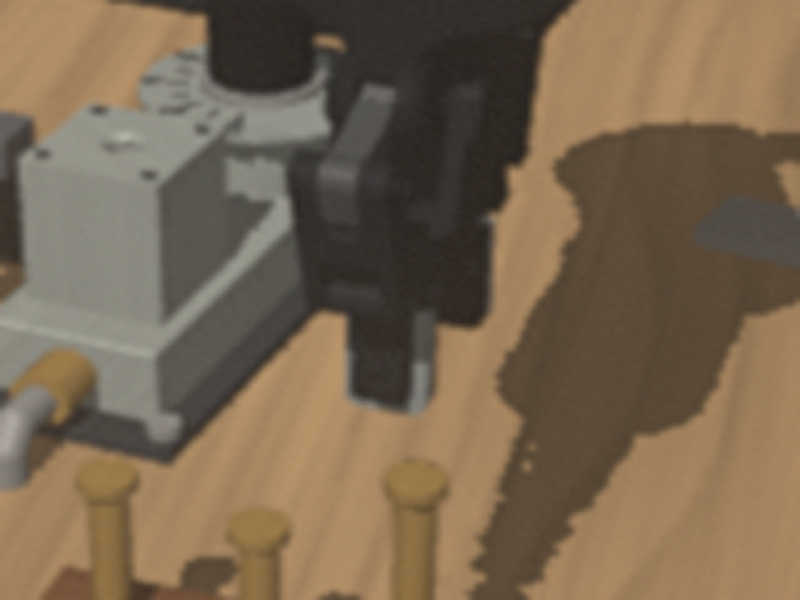

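Run:
```python
from h import *
for t,x,y,r in(('side5',613.7,-55,45),('side4',613.7,-55,45),('side2',614,-56,60),('side3',613.5,-54,60),('side7',493.7,271.2,50)):
    W=cloud(load(t));X,Y,Z=W[...,0],W[...,1],W[...,2]
    m=(Z>80)&(np.hypot(X-x,Y-y)<r)&(np.hypot(X-x,Y-y)>21)&(Z<280);z=np.sort(Z[m]); h,e=np.histogram(z,np.arange(80,280,5)); print(t,[(int(b),int(a)) for a,b in zip(h,e) if a])
```

```text
side5 [(80, 36), (85, 14), (90, 23), (95, 18), (100, 26), (105, 17), (110, 16), (115, 16), (120, 31), (125, 27), (130, 45), (135, 40), (140, 40), (145, 42), (150, 45), (155, 32), (160, 44), (165, 72), (170, 97), (175, 82), (180, 45), (185, 63), (190, 60), (195, 41), (200, 50), (205, 53), (210, 82), (215, 94), (220, 113), (225, 111), (230, 81), (235, 75), (240, 34), (245, 67), (250, 120), (255, 128), (260, 133), (265, 133), (270, 129)]
side4 [(80, 41), (85, 14), (90, 18), (95, 20), (100, 15), (105, 19), (110, 20), (115, 18), (120, 30), (125, 27), (130, 44), (135, 41), (140, 34), (145, 44), (150, 38), (155, 38), (160, 28), (165, 44), (170, 57), (175, 44), (180, 25), (185, 60), (190, 40), (195, 39), (200, 51), (205, 50), (210, 47), (215, 58), (220, 73), (225, 88), (230, 54), (235, 50), (240, 40), (245, 72), (250, 125), (255, 128), (260, 134), (265, 122), (270, 135)]
side2 [(80, 53), (85, 29), (90, 35), (95, 37), (100, 24), (105, 29), (110, 30), (115, 27), (120, 31), (125, 3), (235, 14), (240, 57), (245, 72), (250, 75), (255, 74), (260, 72), (265, 79), (270, 77)]
side3 [(80, 34), (85, 3), (90, 13), (95, 9), (100, 9), (105, 10), (110, 12), (115, 12), (120, 9), (125, 3), (155, 31), (160, 54), (165, 64), (170, 67), (175, 69), (180, 71), (185, 67), (190, 73), (195, 42), (200, 61), (205, 58), (210, 61), (215, 45), (220, 77), (225, 75), (230, 78), (235, 76), (240, 76), (245, 94), (250, 104), (255, 93), (260, 56), (265, 53), (270, 50)]
side7 [(80, 14), (85, 38), (90, 57), (225, 1), (230, 64), (235, 80), (240, 103), (245, 96), (250, 96), (255, 106), (260, 94), (265, 66), (270, 41)]
```

Request:
jog_arm --series "50 0.012 0 0 0 0 0;50 0.012 0 0 0 0 0;50 0.012 0 0 0 0 0;50 0.012 0 0 0 0 0;50 0.012 0 0 0 0 0;50 0.012 0 0 0 0 0;50 0.012 0 0 0 0 0;50 0 0 0 0 0 0"

```text
time: 10.8
ee_pos: [492.6, 270.9, 44.6]
eef_rot: [[-0.002, 0.128, 0.992], [-0.001, 0.992, -0.128], [-1.0, -0.001, -0.002]]
ft_force: [-0.7, 0.3, 0.5]
width: 42.4
```

Run:
```python
from h import *
s=snap('side','side10');st=read_state();print(st['time'],st['ee_pos'],st['ft_force'],st['width'])
a=cv2.resize(s['color'][230:370,270:430],(800,600),interpolation=cv2.INTER_CUBIC)
cv2.imwrite('pics/10.png',a)
```

```text
10.85 [493.29425368 271.08846958  45.49040756] [-0.13304576 -0.08403032  0.26373402] 42.70824223083364
```

View pics/10.png

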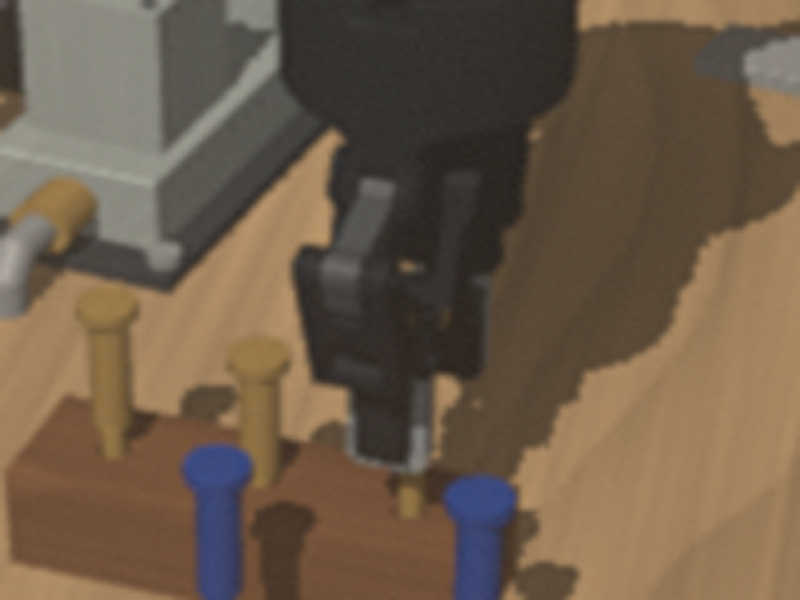

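Request:
jog_arm --series "5 0 0 0 0 0 0;5 0 0 0 0 0 0;5 0 0 0 0 0 0;5 0 0 0 0 0 0;5 0 0 0 0 0 0;5 0 0 0 0 0 0;5 0 0 0 0 0 0;5 0 0 0 0 0 0" --squeeze 80

```text
time: 11.85
ee_pos: [494.2, 271.5, 46.6]
eef_rot: [[0.001, 0.128, 0.992], [0.001, 0.992, -0.128], [-1.0, 0.001, 0.001]]
ft_force: [0.4, 0.8, 5.8]
width: 11.8
```

Run:
```python
from h import *
s=snap('side','side11');st=read_state();print(st['time'],st['ee_pos'],st['ft_force'],st['moment'],st['width'])
a=cv2.resize(s['color'][230:370,270:430],(800,600),interpolation=cv2.INTER_CUBIC)
cv2.imwrite('pics/11.png',a)
```

```text
11.9 [494.24884761 271.47294758  46.62310712] [0.53082554 1.00634822 5.31563316] [ 0.24098452 -0.04730085  0.04577383] 11.434009256030205
```

View pics/11.png

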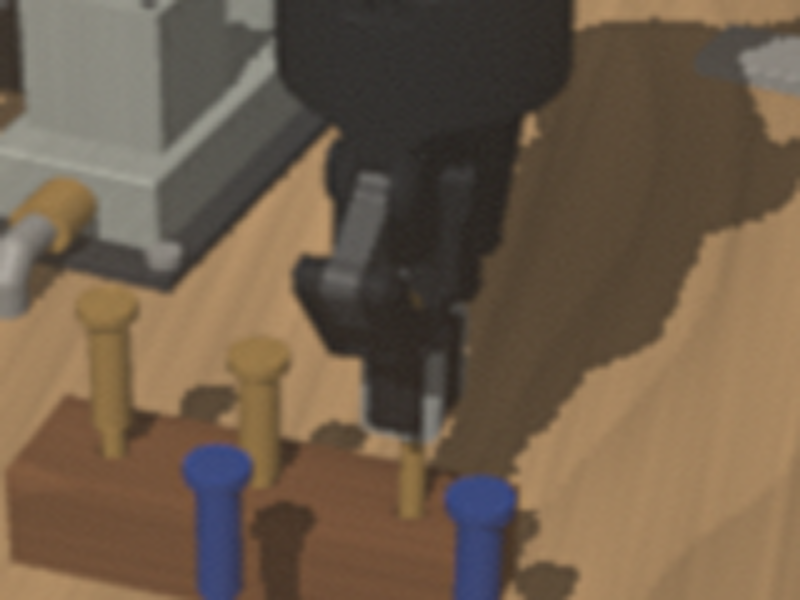

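Request:
jog_arm --series "5 -0.010 0 0 0 0 0;5 -0.015 0 0 0 0 0;5 -0.016 0 0 0 0 0;5 -0.016 0 0 0 0 0;5 -0.016 0 0 0 0 0;5 -0.016 0 0 0 0 0;5 -0.016 0 0 0 0 0;5 -0.015 0 0 0 0 0"

```text
time: 12.9
ee_pos: [493.7, 271.2, 167.1]
eef_rot: [[0.0, 0.128, 0.992], [0.0, 0.992, -0.128], [-1.0, 0.0, 0.0]]
ft_force: [0.1, 0.2, -1.1]
width: 11.6
```

Run:
```python
from h import *
s=snap('side','side12');st=read_state();print(st['time'],st['ee_pos'],st['ft_force'],st['moment'],st['width'])
a=cv2.resize(s['color'][170:380,270:430],(600,600),interpolation=cv2.INTER_CUBIC)
cv2.imwrite('pics/12.png',a)
```

```text
12.95 [494.97956836 271.60954913 169.45377205] [1.22407003 0.7375294  1.82113563] [-4.31093173e-03 -7.54587841e-02 -1.01648205e-05] 11.095564296037926
```

View pics/12.png

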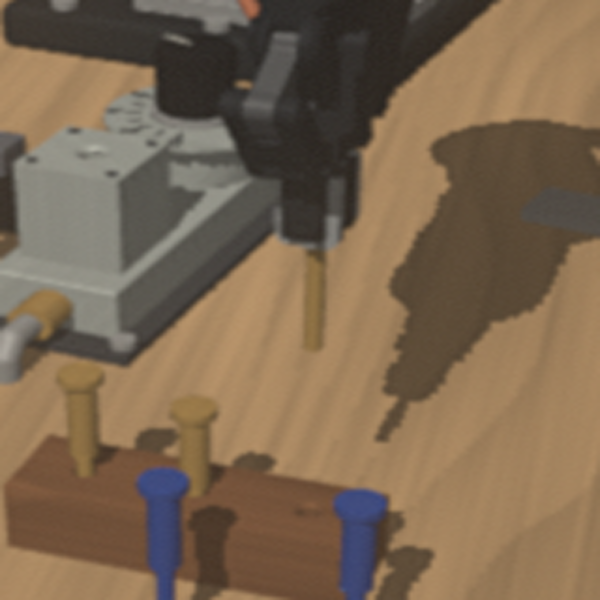

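Request:
jog_arm --series "5 0 -0.0248 0.0211 0 0 0;5 0 -0.0248 0.0211 0 0 0;5 0 -0.0248 0.0211 0 0 0;5 0 -0.0248 0.0211 0 0 0;5 0 -0.0248 0.0211 0 0 0;5 0 -0.0248 0.0211 0 0 0;5 0 -0.0248 0.0211 0 0 0;5 0 -0.0248 0.0211 0 0 0"

```text
time: 13.95
ee_pos: [636.0, 51.9, 165.8]
eef_rot: [[-0.001, 0.128, 0.992], [0.0, 0.992, -0.128], [-1.0, 0.0, -0.001]]
ft_force: [1.0, 0.1, -0.2]
width: 11.4
```

Request:
jog_arm --series "5 0 0 0 0 0 0;5 0 0 0 0 0 0;5 0.005 0 0 0 0 0;5 0.005 0 0 0 0 0;5 0.005 0 0 0 0 0;5 0 0 0 0 0 0;5 0 0 0 0 0 0;5 0 0 0 0 0 0"

```text
time: 14.95
ee_pos: [635.8, 52.8, 151.3]
eef_rot: [[0.001, 0.128, 0.992], [-0.0, 0.992, -0.128], [-1.0, 0.0, 0.001]]
ft_force: [-0.2, 0.2, -0.7]
width: 11.5
```

Run:
```python
from h import *
s=snap('side','side13');c=snap('top','top13');st=read_state();print(st['time'],st['ee_pos'],st['ft_force'],st['moment'],st['width'])
a=cv2.resize(s['color'][160:250,240:360],(800,600),interpolation=cv2.INTER_CUBIC)
cv2.imwrite('pics/13.png',a)
cv2.imwrite('pics/13t.png',c['color'][100:340,220:540])
W=cloud(s);X,Y,Z=W[...,0],W[...,1],W[...,2]
m=(Z>110)&(Z<152)&(np.hypot(X-636,Y-54)<20)
p=W[m];print(len(p))
for z in range(112,152,5):
    q=p[(p[:,2]>=z)&(p[:,2]<z+5)]
    if len(q):print(z,len(q),q.mean(0).round(1),q.min(0).round(1),q.max(0).round(1))
```

```text
15.05 [635.80619441  52.76205708 151.25521902] [-0.37283113 -0.22392714 -1.40290763] [ 2.58696148e-05  7.87963400e-02 -2.96657021e-02] 11.297731599492982
68
117 4 [636.2  56.1 120.6] [634.7  55.  120.1] [638.6  57.4 121.3]
122 13 [634.7  57.1 124.7] [632.1  54.8 122. ] [638.1  59.7 126.9]
127 10 [635.7  56.5 129.8] [632.6  54.6 127.7] [638.   58.5 131.7]
132 10 [635.3  56.2 134.5] [632.3  54.5 132.9] [638.3  59.8 136.1]
137 9 [634.7  56.8 139.4] [632.   54.7 137.1] [637.2  58.  141.7]
142 11 [635.   56.2 144.1] [632.5  53.6 142.2] [637.5  57.8 145.7]
147 11 [634.6  57.2 149.6] [631.8  53.8 147.6] [637.1  59.4 151.6]
```

View pics/13.png

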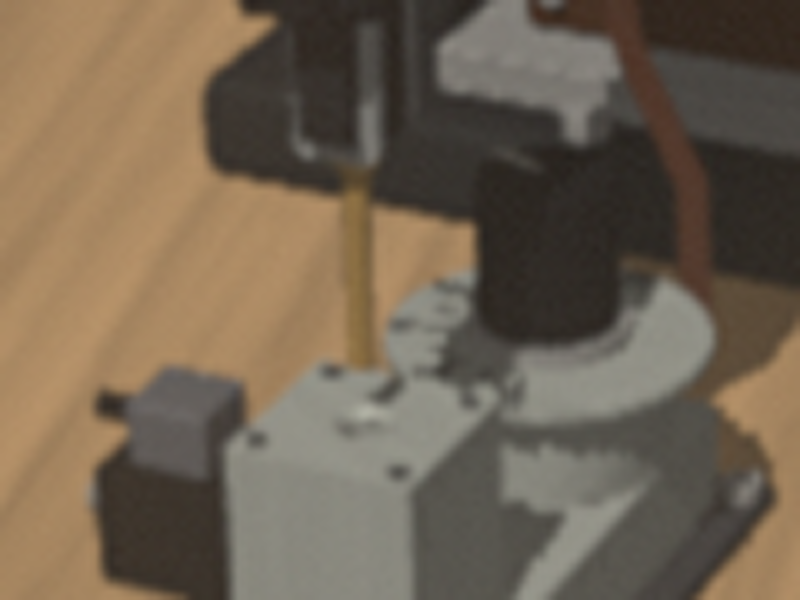

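View pics/13t.png

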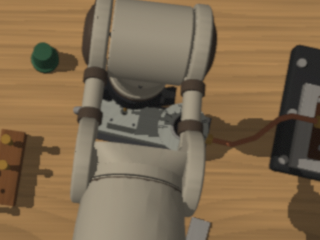

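Run:
```python
from h import *
def screws(c,pts,z):
    g=255.-cv2.cvtColor(c['color'],cv2.COLOR_BGR2GRAY); out=[]
    for u,v in pts:
        b=g[v-3:v+4,u-3:u+4]; w=np.clip(b-np.median(b)-12,0,None); yy,xx=np.mgrid[v-3:v+4,u-3:u+4]
        q=np.array([(w*xx).sum(),(w*yy).sum()])/w.sum(); out.append(ray(c,*q,z)[:2]); print(q.round(2),out[-1].round(1))
    print('mean',np.mean(out,0).round(2))
s=load('side13'); screws(s,[(289,215),(312,219),(278,225),(299,230)],102.5)
s=load('side0'); screws(s,[(289,215),(312,219),(278,225),(299,230)],102.5)
c=load('top0'); 
zoom=[(465,177),(522,188),(452,228),(509,240)]
screws(c,[(round(150+a/2.5),round(120+b/2.28)) for a,b in zoom],104.3)
# pin edges in side13
s=load('side13');g=s['color'].astype(int)
for v in(190,195,200,205,210,213,215,217): print(v,(g[v,286:304,2]-g[v,286:304,0]), g[v,286:304,1])
```

```text
[289.7  215.02] [651.3  26.9]
[311.66 216.33] [613.   23.3]
[276.26 223.72] [665.   61.6]
[299.91 230.98] [619.6  76.8]
mean [637.23  47.14]
[289.33 215.26] [651.7  27.8]
[312.44 220.52] [608.1  37.6]
[276.27 223.72] [665.   61.6]
[299.91 230.98] [619.6  76.8]
mean [636.08  50.94]
[336.13 197.39] [659.6  68.2]
[360.91 201.53] [653.1  24.3]
[330.25 220.73] [617.5  77.9]
[354.49 226.03] [609.   35.1]
mean [634.8   51.35]
190 [73 73 72 72 69 65 72 72 62 43 35 32 24 20 18 14 13 10] [140 138 138 135 128 113 111 111  98  81  79  73  62  54  54  51  50  46]
195 [73 72 70 68 66 65 70 71 62 55 67 71 71 71 73 73 72 70] [140 139 134 131 126 118 111 109  99 100 129 138 137 138 140 141 139 136]
200 [68 67 66 67 65 63 69 71 63 58 69 74 74 74 74 72 68 67] [130 127 127 128 125 114 111 109 102 104 133 142 140 142 140 137 129 125]
205 [66 67 66 68 68 69 70 73 66 59 65 74 71 55 30 14  9  8] [127 127 129 130 132 129 114 109 104  99 123 139 141 137 138 142 144 143]
210 [67 68 70 71 71 71 72 73 67 59 59 44 14  8 10 10 11 11] [128 132 134 137 137 132 117 110 105 102 119 133 141 139 139 142 144 142]
213 [67 62 55 58 66 67 70 73 69 60 59 50 21  9  9 11 10 10] [133 137 139 139 140 135 117 111 106  99 110 123 132 143 145 145 145 145]
215 [36 17 10 11 18 21 32 41 39 32 32 38 30 14  9  9 10  8] [143 136 111  88  91 114 128 127 120 119 125 128 120 119 134 133 113 108]
217 [ 9 10 11 10 11 11  9  9 10 10  9 10 11 12  9 11 10 11] [149 148 145 142 141 144 147 147 147 146 141 123  93  84 108 140 143 143]
```

Run:
```python
from h import *
psi=np.radians(-11.66);ex=np.array([np.cos(psi),np.sin(psi)]);ey=np.array([-np.sin(psi),np.cos(psi)])
def draw(t,S,dz,out,box):
    c=load(t);x0,y0,w,h=box;f=8
    im=cv2.resize(c['color'][y0:y0+h,x0:x0+w],None,fx=f,fy=f,interpolation=cv2.INTER_CUBIC)
    P=lambda W:((proj(c,W)-[x0,y0]+.5)*f).round().astype(np.int32)
    H=S+110*ey; th=np.linspace(0,2*np.pi,60)
    sq=[[*(H+26*(a*ex+b*ey)),104+dz] for a,b in((1,1),(1,-1),(-1,-1),(-1,1))]
    cv2.polylines(im,[P(sq)],True,(0,0,255),1)
    for C,r,z in((H,6,104),(S,46,77),(S,20,126)):
        cv2.polylines(im,[P([[C[0]+r*np.cos(a),C[1]+r*np.sin(a),z+dz] for a in th])],True,(0,255,0),1)
    cv2.imwrite(out,im)
draw('side0',np.array([612.3,-52.0]),-1.5,'pics/ovs.png',(262,175,98,72))
draw('top0',np.array([612.8,-53.9]),.4,'pics/ovt.png',(335,185,98,72))
```

```text
(no output)
```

View pics/ovs.png

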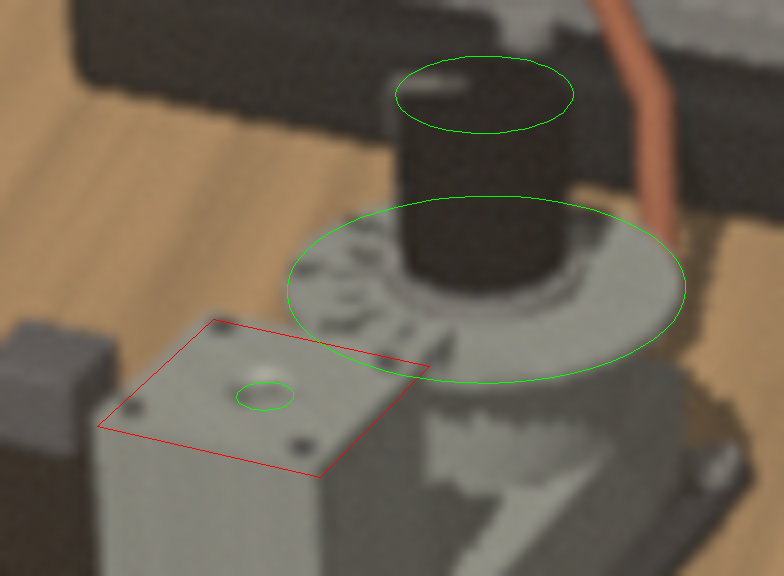

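View pics/ovt.png

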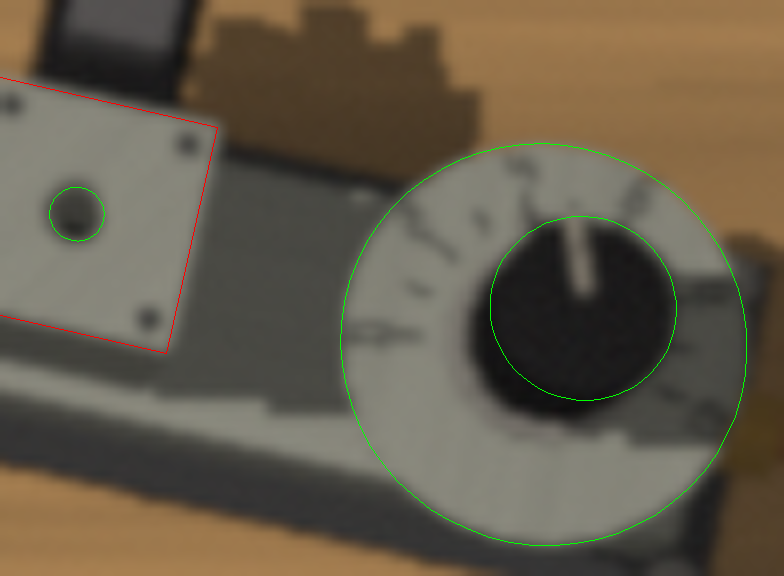

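Run:
```python
from h import *
psi=np.radians(-11.66);ex=np.array([np.cos(psi),np.sin(psi)]);ey=np.array([-np.sin(psi),np.cos(psi)])
c=load('side13')
S=np.array([612.9,-54.3]);dz=-1.5
x0,y0,w,h=(262,170,80,72);f=9
im=cv2.resize(c['color'][y0:y0+h,x0:x0+w],None,fx=f,fy=f,interpolation=cv2.INTER_CUBIC)
P=lambda W:((proj(c,W)-[x0,y0]+.5)*f).round().astype(np.int32)
H=S+110*ey; th=np.linspace(0,2*np.pi,60);print('H',H)
sq=[[*(H+26*(a*ex+b*ey)),104+dz] for a,b in((1,1),(1,-1),(-1,-1),(-1,1))]
cv2.polylines(im,[P(sq)],True,(0,0,255),1)
for C,r,z in((H,6,104),(S,46,77),(S,20,126),(H,3.5,120.7),(H,3.5,140)):
    cv2.polylines(im,[P([[C[0]+r*np.cos(a),C[1]+r*np.sin(a),z+dz] for a in th])],True,(0,255,0),1)
cv2.imwrite('pics/ovs2.png',im)
```

```text
H [635.13139815  53.43005586]
```

View pics/ovs2.png

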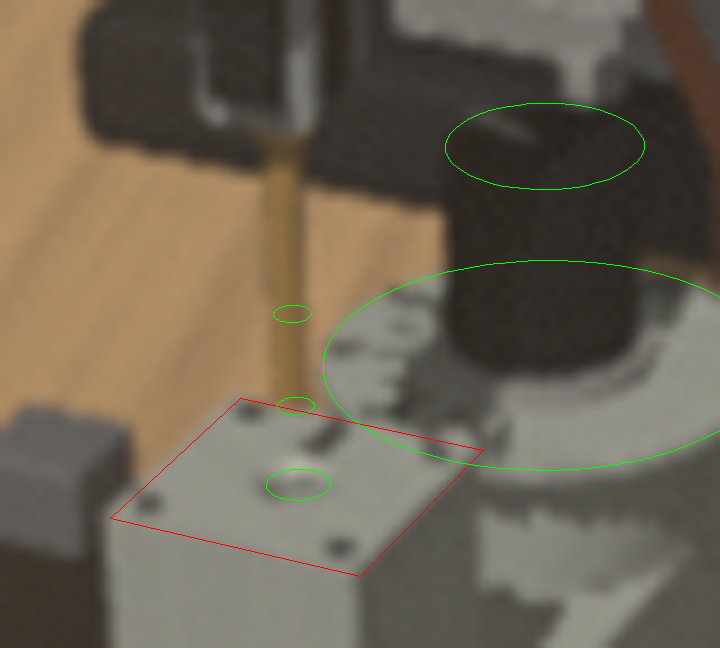

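Request:
jog_arm --series "5 0.004 0 0 0 0 0;5 0.004 0 0 0 0 0;5 0.004 0 0 0 0 0;5 0.003 0 0 0 0 0;5 0.002 0 0 0 0 0;5 0.002 0 0 0 0 0;5 0 0 0 0 0 0;5 0 0 0 0 0 0"

```text
time: 16.05
ee_pos: [635.7, 52.8, 132.1]
eef_rot: [[0.0, 0.128, 0.992], [-0.0, 0.992, -0.128], [-1.0, -0.0, 0.0]]
ft_force: [0.4, 0.3, 0.5]
width: 11.4
```

Run:
```python
from h import *
c=snap('side','side14');st=read_state();print(st['time'],st['ee_pos'],st['ft_force'],st['moment'])
x0,y0,w,h=(262,170,80,72);f=9
cv2.imwrite('pics/14.png',cv2.resize(c['color'][y0:y0+h,x0:x0+w],None,fx=f,fy=f,interpolation=cv2.INTER_CUBIC))
```

```text
16.1 [635.75764601  52.79148574 132.16812637] [ 0.17635446  0.80039746 -0.56784239] [ 0.00287928 -0.00955841 -0.08658554]
```

View pics/14.png

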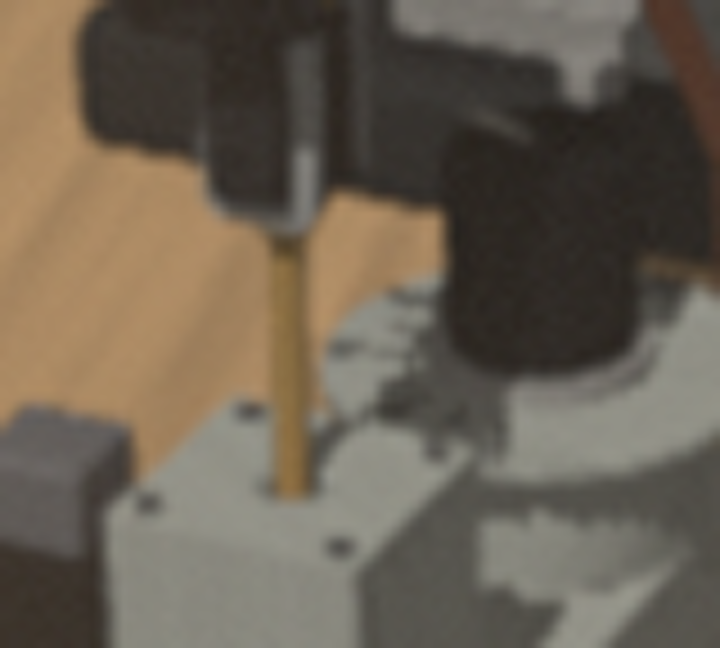

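Request:
jog_arm --series "5 0.002 0 0 0 0 0;5 0.002 0 0 0 0 0;5 0.002 0 0 0 0 0;5 0.002 0 0 0 0 0;5 0.002 0 0 0 0 0;5 0 0 0 0 0 0;5 0 0 0 0 0 0;5 0 0 0 0 0 0"

```text
time: 17.1
ee_pos: [635.7, 52.8, 122.1]
eef_rot: [[0.0, 0.128, 0.992], [-0.0, 0.992, -0.128], [-1.0, -0.0, 0.0]]
ft_force: [0.4, 0.5, -0.7]
width: 11.4
```

Run:
```python
from h import *
c=snap('side','side15');st=read_state();print(st['time'],st['ee_pos'],st['ft_force'],st['moment'])
x0,y0,w,h=(262,170,80,72);f=9
cv2.imwrite('pics/15.png',cv2.resize(c['color'][y0:y0+h,x0:x0+w],None,fx=f,fy=f,interpolation=cv2.INTER_CUBIC))
```

```text
17.15 [635.72387148  52.76325547 122.1351047 ] [ 0.09084047 -0.03290769  0.02483671] [ 0.03030839 -0.0222228  -0.01355939]
```

View pics/15.png

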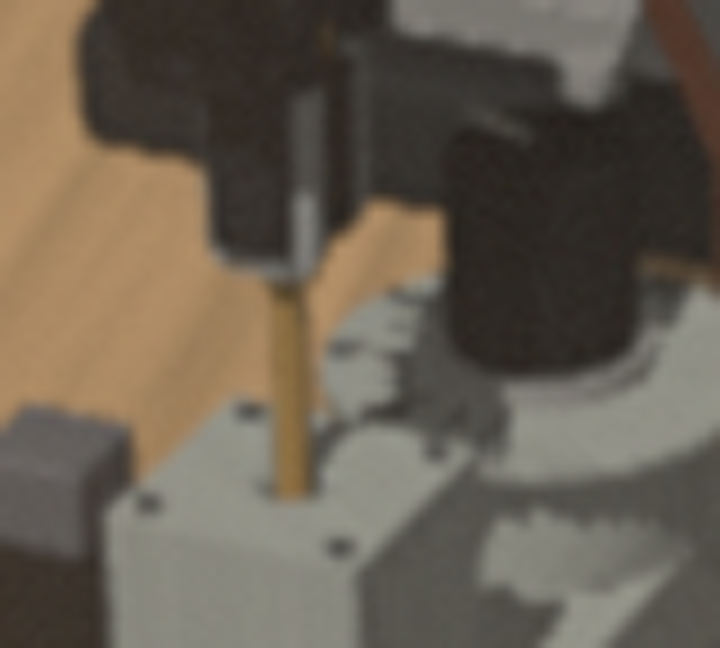

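Request:
jog_arm --series "5 0.004 0 0 0 0 0;5 0.004 0 0 0 0 0;5 0.004 0 0 0 0 0;5 0.004 0 0 0 0 0;5 0.004 0 0 0 0 0;5 0.004 0 0 0 0 0;5 0.001 0 0 0 0 0;5 0 0 0 0 0 0"

```text
time: 18.15
ee_pos: [635.7, 52.8, 97.0]
eef_rot: [[-0.0, 0.128, 0.992], [0.0, 0.992, -0.128], [-1.0, -0.0, -0.0]]
ft_force: [-0.4, 0.4, -1.1]
width: 11.5
```

Request:
jog_arm --series "5 0.001 0 0 0 0 0;5 0.001 0 0 0 0 0;5 0.001 0 0 0 0 0;5 0.001 0 0 0 0 0;5 0 0 0 0 0 0;5 0 0 0 0 0 0;5 0 0 0 0 0 0;5 0 0 0 0 0 0"

```text
time: 19.15
ee_pos: [635.8, 52.8, 93.2]
eef_rot: [[0.001, 0.128, 0.992], [-0.0, 0.992, -0.128], [-1.0, 0.0, 0.001]]
ft_force: [-0.0, -0.0, 2.9]
width: 11.8
```

Request:
jog_arm --series "5 0.001 0 0 0 0 0;5 0.001 0 0 0 0 0;5 0.001 0 0 0 0 0;5 0.001 0 0 0 0 0;5 0.001 0 0 0 0 0;5 0 0 0 0 0 0;5 0 0 0 0 0 0;5 0 0 0 0 0 0"

```text
time: 20.15
ee_pos: [636.7, 52.7, 89.5]
eef_rot: [[0.002, 0.128, 0.992], [-0.0, 0.992, -0.128], [-1.0, 0.0, 0.002]]
ft_force: [-0.6, -0.0, 9.0]
width: 11.6
```

Run:
```python
from h import *
c=snap('side','side16');st=read_state();print(st['time'],st['ee_pos'],st['ft_force'],st['moment'],st['width'])
x0,y0,w,h=(262,170,80,72);f=9
cv2.imwrite('pics/16.png',cv2.resize(c['color'][y0:y0+h,x0:x0+w],None,fx=f,fy=f,interpolation=cv2.INTER_CUBIC))
```

```text
20.2 [636.70342216  52.7301103   89.47353058] [-1.13769765  0.61372093  9.07938708] [ 0.00168724  0.19960384 -0.02732345] 11.47844341935041
```

View pics/16.png

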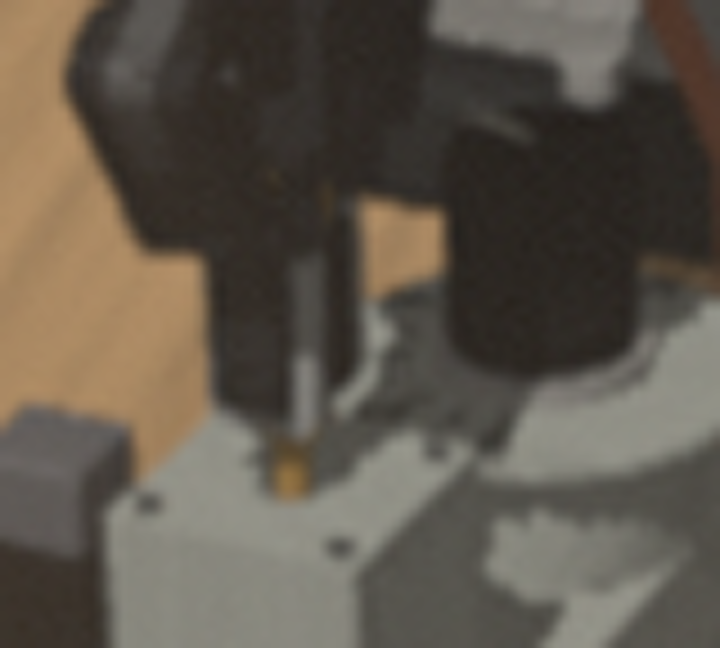

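Request:
jog_arm --series "5 0.001 0 0 0 0 0;5 0.001 0 0 0 0 0;5 0 0 0 0 0 0;5 0 0 0 0 0 0;5 0 0 0 0 0 0;5 0 0 0 0 0 0;5 0 0 0 0 0 0;5 0 0 0 0 0 0"

```text
time: 21.2
ee_pos: [638.1, 52.6, 89.3]
eef_rot: [[0.006, 0.128, 0.992], [-0.001, 0.992, -0.128], [-1.0, 0.0, 0.006]]
ft_force: [-1.1, -0.5, 14.1]
width: 11.4
```

Run:
```python
from h import *
c=snap('side','side17');st=read_state();print(st['time'],st['ee_pos'],st['ft_force'],st['moment'],st['width'])
cv2.imwrite('pics/17.png',c['color'])
```

```text
21.25 [638.07979649  52.57189349  89.22594642] [-1.76315287 -0.24429173 14.76639378] [0.05462249 0.26362634 0.056775  ] 11.284785267590838
```

View pics/17.png

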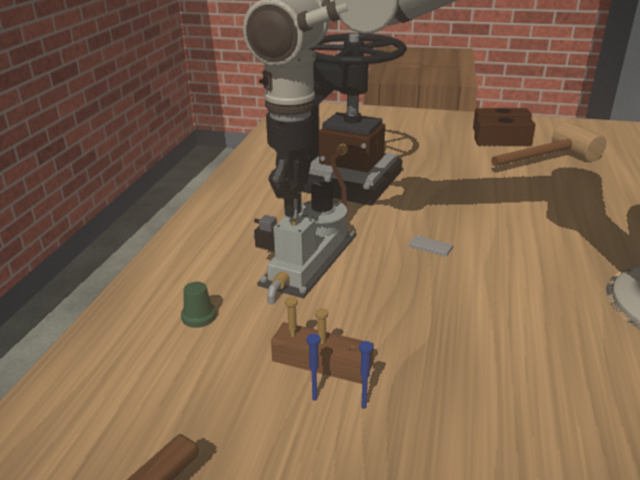

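```bash
python3 -c "
from workcell import *
st=read_state();print(st['time'],st['ft_force']);print(job_done())"
```

```text
21.25 [-1.76315287 -0.24429173 14.76639378]
the job is handed in; nothing more can be done
None
```

I turned the flow sleeve from about 4 to 6, then took the longest pin from the rack. I put its thin end down the hole and handed in the job at 21 s with the pin still gripped and the button held down. No verdict is reported.

- **Sleeve:** after letting go, the white line pointed at figure 6 in the top picture, taken before the pin was picked up. The side picture agreed only roughly: its slope read somewhere between 5.5 and 6. The sleeve was not measured again after the pin went in.
- **Button:** the upward force was about 14.8 N. The last 2 mm of commanded push lowered the tool only 0.2 mm, so the button is on its stop. The tip is worked out at about 59 mm over the bench, or 45 mm below the mouth.
- **Grip:** the finger opening read 11.3 mm on the 12 mm shank. The grip was set to 80 N.
- **Bystanders:** in the last side picture the other two pins, the gauge block and the core print looked unmoved. I judged this by eye, not by measuring.

Some readings disagreed:

- **Finger ends:** the camera showed them about 30–40 mm higher than the reported TCP, depending on the opening. I set the pin grasp height from the pictures. The sleeve was therefore gripped near its top, but it turned without trouble.
- **Cameras:** the two differed by about 2 mm in y and z. I placed the pin from the top camera's positions, corrected by where the sleeve and pin actually sat when gripped.
- **Sideways shift:** the tool moved about 2 mm in +x while pressing. The side force stayed under 2 N.

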